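# Trace an access panel's seam, then hold the panel at its balance point

## Task

Take the seam probe from its drilled block, run its tip slowly (a few centimetres a second), down in the gap, along the open seam at the right-hand edge of the hinged access panel (right as seen from the robot), all the way from the hinge end to the handle end, and hang it by its collar in its block again. Then take the panel by the bar at its near edge, swing it gently up to its balance point, straight upright on its hinge, without tipping it over to the far side, and finish while the gripper is still holding it there: let go, it would fall. Leave the other things on the bench where they are.

Things in the scene. Friction and masses are not known exactly. Their poses are not given: they have to be found in the camera images.
- probe: Seam probe, a 122 mm, 70 g stylus, upright in its block at the start. Origin at its tip, z up to the handle. From the tip: needle 5 mm across for 20 mm, then shank 10 mm across to 60 mm; disc collar 34 mm across from 60 to 66 mm; black round handle 18 mm across from 66 to 122 mm (grip here). At the start the collar rests on the block's top, tip 10 mm above the bench.
- probe_tip (a point): The tip of the probe (same point as its origin).
- stand_hole0 (a point): Centre of the mouth of the hole in the probe's block: a fixed timber block 70 x 70 x 70 mm, hole 23 mm across and 66 mm deep from the top (z = 70 mm). The block is either on the left or on the right of the bench.
- hatch (a joint): Hinge angle of the access panel (aluminium plate 100 mm deep, 168 wide, 6 thick, about 0.45 kg): 0 closed and flat, on a stop; 1.571 straight upright, its balance point; stop at 2.3, tipped to the far side. Grows as the near edge is lifted up and away from the robot. The hinge is almost frictionless: off balance the panel falls.
- hatch_bar (a point): Middle of the panel's handle: round steel bar 12 mm across along its y, 155 mm from the hinge axis, parallel to it. 92 mm of it is free between two flat arms; 44 mm are open between bar and panel edge, only the bench is below. Closed, its axis is 57 mm above the bench. Moves with the panel. The bar can turn between the fingers in the swing, so a gripper may keep pointing down.
- hatch_hinge (a point): Point on the hinge axis, 57 mm above the bench, abreast of the bar's middle. x points level from handle to hinge (away from the robot, within 17 degrees of world x), y along the hinge to the left, z up. Fixed to the jig, which is 264 mm wide with its top skin 60 mm above the bench.
- seam_start (a point): Hinge end of the seam's run, at mid width, level with the top skin (60 mm above the bench). The seam is a straight open slot 12 mm wide, 10 mm deep between the panel's right edge (seen from the robot) and the jig's skin. Axes as hatch_hinge: the run goes along -x. The tip is in the seam when more than 2 mm below the skin.
- seam_end (a point): Handle end of the seam's run, 80 mm from seam_start, also at mid width and level with the skin. The slot stays open beyond it.
- block: Plain loose timber block 70 x 90 x 75 mm without a hole; origin at the centre of its underside. Bystander.
- screwdriver: Bystander: loose screwdriver lying on the bench.
- jar: Bystander: closed grey jar with a steel cap, 60 mm across and 70 mm high.
Things that resemble listed ones, but are neither listed nor needed, are in the scene too. What is shaped like the probe but turquoise is not meant. Leave any blue look-alike of the part that bears stand_hole0 alone.

How it is judged:
By the outcome, as a careful person would: the job done as asked, in the order asked, and still so for the second after the job is handed in, while the arm keeps its last pose, push and grip.
It also fails if it takes over 72 s, if anything falls off the work surface, if the arm or the gripper's body presses on something with over 40 N, if the wrist force passes 120 N, or if a joint passes its speed limit or range.

## Robot

A 6-joint arm with a two-finger parallel gripper is mounted at the origin on the work surface. World frame = base frame: x ahead of the robot, y to its left, z up, the work surface at z = 0. Lengths are in m, angles in rad, forces in N, time in s.
With the tool pointing down it reaches from about 0.35 to 0.975 m from the base axis. Payload 4.9 kg.
Tool frame: the origin (TCP) lies midway between the tips of the shut fingers; the grasp point (between the pads) lies 19 mm behind it (r.grip_point_offset is the distance from the TCP to the grasp point, in m); z points along the fingers, y is the direction in which the jaws open and shut (so a half turn about z gives the same grasp; the last joint's range is limited). The gripper opens to 85 mm and grips with 20 to 120 N. Pads are 22 mm wide; open, the fingers measure 114 mm over their backs; the gripper's body (76 mm by 85 mm) begins 54 mm behind the grasp point. The pads swing forward as they close: fully open they stand 13 mm farther back than shut.
Start: joints at [1.2, 0.053, 1.613, -0, 1.476, -0.119], TCP at [0.156, 0.605, 0.231] pointing down, gripper open.
Joint ranges: [-3.01, 3.01], [-1.01, 2.22], [0.06, 2.58], [-1.02, 4.17], [0.09, 2.62], [-3.14, 3.14]. Speed limits (rad/s): [2.57, 2.57, 3.14, 3.14, 3.14, 3.14].

## Interface

Orientations are given as a rotation vector (axis times angle).
In Python, from plant import r, eyes, finish_job gives the robot as it stands.
- The arm moves only by the shell command python3 -m jog 'ROWS' [FORCE]. ROWS is a JSON object of lists of equal length, an entry for each row: "linear": the shift along the tool's x, y, z scaled (see below), a list of three; "angular": the turn, a rotation vector about the tool's x, y, z scaled (see below), a list of three; "gripper": the opening, from 0 (shut) to 1 (fully open). In form: {"linear": [[x, y, z], ...], "angular": [[rx, ry, rz], ...], "gripper": [gripper, ...]}. A call has 1 to 20 rows; each row is the pose to reach, as a shift and turn from the pose commanded when the call began, along the tool's axes at that moment, turning the shorter way round; what a row does not reach only later rows make up. The controller multiplies each number of a shift by 10 cm and each number of a turn by pi rad. A row lasts 1/8 s, in which the tool goes at most 62.5 mm and 10.7 degrees, less where a joint would pass 70% of its speed; a pose out of reach is approached as far as the arm can. A call with a number of a shift or a turn outside -1 to 1 is refused whole. A call with a gripper value outside its range is refused whole. The fingers move at their own pace and stop on an object; FORCE is the grip in N (left out, the last holds). Time passes only in rows, so rows that repeat a pose let the fingers close. It gives the time, the measured TCP pose, the force and the opening at its end, in the units of the state.
- r.observe(): the state, without advancing time (a new reading comes with each control period).
- eyes.snapshot(name): name is "side" or "top"; returns (picture, depth): 420x560x3 uint8, red, green, blue; 420x560 float32, m along the optical axis (not along the pixel's ray), 0 where there is no reading.
- eyes.camera_model(name): a dict with "fx", "fy", "cx", "cy" (pixels), "k1" (the pictures are not rectified: a ray, as slopes to the right and down, at radius r is drawn at 1 + k1 r^2 times it, then the intrinsics apply), "eye" and "attitude" of the camera in the world. Camera axes: x right, y up, looking along -z (the intrinsics and any distortion apply to the point x, -y, -z); pixel columns grow to the right and rows downward; lengths in m; the calibration is good to about 2 mm. A picture is of the moment at which its call begins. camera_model takes no time and is no camera call.
- finish_job(): hands the job in, once; it reports no verdict.
The state is a dict: "t": time; "joint_pos": joint angles; "qd": joint speeds; "tau": joint torques, N m; "position": TCP position; "ee_rot": TCP orientation; "ft_force": force on the tool from outside, world axes, zero at the start; "ft_torque": the same for the moment, N m; "grip_width": finger opening in m.
Only numpy, scipy, OpenCV 4.12 (cv2) and the standard library are available. Lean on these libraries where they do the work, as an engineer would, in place of code of your own. Each camera call takes 0.05 s, during which the arm holds its last target.

## Working session

There is one attempt and no reset: what is moved stays moved. The work goes in short steps, Python scripts to look and compute and a shell command to move; the robot and the scene stay as the last step left them, time stands still between calls to the robot, and variables do not carry over. Pictures are saved under pics/ and viewed, and the job is handed in when it is done.

```bash
ls; mkdir -p pics; python3 - <<'E'
from plant import r, eyes
import cv2,numpy as np
for n in("side","top"):
    p,d=eyes.snapshot(n); cv2.imwrite(f"pics/{n}0.png",p[:,:,::-1]); np.savez(f"pics/{n}0.npz",p=p,d=d)
    print(n,eyes.camera_model(n), (d>0).mean())
print(r.observe(), r.grip_point_offset)
E
```

```text
pics
side {'fx': 438.8682814234946, 'fy': 438.8682814234946, 'cx': 279.20309442329665, 'cy': 210.12425748870874, 'k1': -0.03553226823444209, 'eye': array([ 0.24599067, -0.78085952,  0.8948553 ]), 'attitude': array([ 0.81611801, -0.12841544, -0.26297549])} 0.9961139455782313
top {'fx': 378.9914384748861, 'fy': 378.9914384748861, 'cx': 279.70189135851564, 'cy': 207.09616882310368, 'k1': -0.032859049849061656, 'eye': array([0.3431595 , 0.05590268, 0.89958781]), 'attitude': array([ 0.15151015, -0.16143089, -1.57446729])} 0.995922619047619
{'t': 0.1, 'joint_pos': array([ 1.20001201e+00,  5.32819414e-02,  1.61418764e+00, -4.44247325e-06,
        1.47596462e+00, -1.19018645e-01]), 'qd': array([ 9.90669000e-05, -2.21490861e-03, -5.00613301e-03, -1.18549335e-03,
       -6.07317099e-04, -3.23705868e-04]), 'tau': array([-8.70716781e-05, -3.94910789e+01, -3.71358669e+01, -1.48503382e-04,
        4.01643512e-03,  1.58439491e-05]), 'position': array([0.15550165, 0.60476096, 0.23017297]), 'ee_rot': array([-3.94372600e-01, -3.11629403e+00,  2.80766756e-03]), 'ft_force': array([-0.68486914,  0.28117465, -0.85340192]), 'ft_torque': array([0.02348172, 0.00338281, 0.01153147]), 'grip_width': 0.08586012982344919} 0.0187
```

View pics/top0.png

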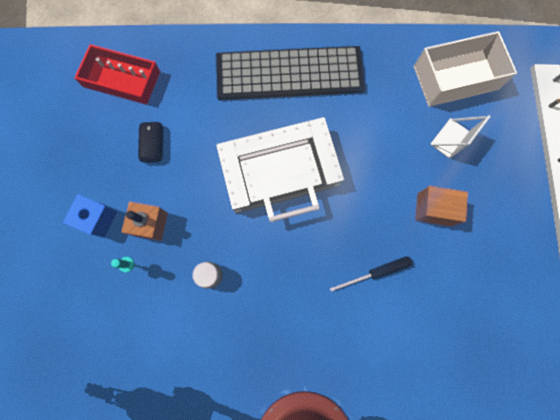

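View pics/side0.png

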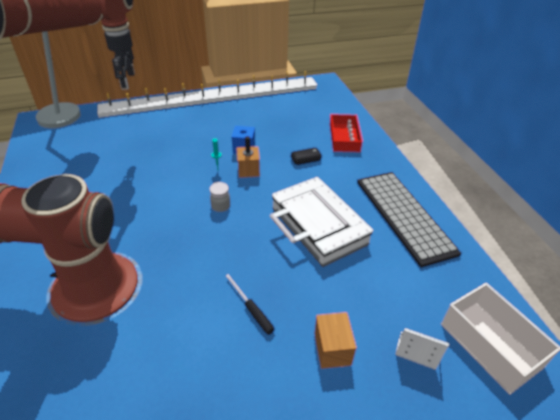

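The top view shows the probe in the timber block at about (143,218), with the blue look-alike at (88,214), the turquoise probe at (122,264), the jar at (206,275) and the jig centred near (280,165). The bar runs from about (272,216) to (317,207). I'll zoom in next.

```bash
cat > h.py <<'E'
import numpy as np,cv2
from scipy.spatial.transform import Rotation as R
from plant import r,eyes
def K(n):
    m=eyes.camera_model(n); return m,np.array([[m['fx'],0,m['cx']],[0,m['fy'],m['cy']],[0,0,1.]]),np.array([m['k1'],0,0,0,0.])
def ray(n,uv):
    m,k,d=K(n); uv=np.atleast_2d(np.float64(uv))
    s=cv2.undistortPoints(uv[:,None],k,d)[:,0]
    v=np.c_[s[:,0],-s[:,1],-np.ones(len(s))]
    return m['eye'],R.from_rotvec(m['attitude']).apply(v)
def onz(n,uv,z):
    o,v=ray(n,uv); return o+v*((z-o[2])/v[:,2])[:,None]
def proj(n,P):
    m,k,d=K(n); P=np.atleast_2d(P); c=R.from_rotvec(m['attitude']).inv().apply(P-m['eye'])
    return cv2.projectPoints((c*[1,-1,-1])[:,None],np.zeros(3),np.zeros(3),k,d)[0][:,0]
def dep(n,uv,D):
    o,v=ray(n,uv); uv=np.atleast_2d(uv).round().astype(int); return o+v*D[uv[:,1],uv[:,0]][:,None]
def tri(ua,ub):
    a,v=ray('top',ua);b,w=ray('side',ub);v=v[0];w=w[0]
    s=np.linalg.lstsq(np.c_[v,-w],b-a,rcond=None)[0]
    p,q=a+s[0]*v,b+s[1]*w; return (p+q)/2,np.linalg.norm(p-q)
def crop(n,tag,x0,y0,x1,y1,f):
    p,d=eyes.snapshot(n); np.savez(f"pics/{tag}.npz",p=p,d=d)
    c=cv2.resize(p[y0:y1,x0:x1],None,fx=f,fy=f,interpolation=cv2.INTER_CUBIC); cv2.imwrite(f"pics/{tag}.png",c[:,:,::-1])
E
python3 - <<'E'
import numpy as np,cv2
for n,t,(x0,y0,x1,y1),f in (("top","a",(205,110,355,230),5),("top","b",(50,180,220,300),4.5),("side","c",(180,110,380,270),4)):
    p=np.load(f"pics/{n}0.npz")['p']
    cv2.imwrite(f"pics/z{t}.png",cv2.resize(p[y0:y1,x0:x1],None,fx=f,fy=f,interpolation=cv2.INTER_CUBIC)[:,:,::-1])
E
```

```text
(no output)
```

View pics/za.png

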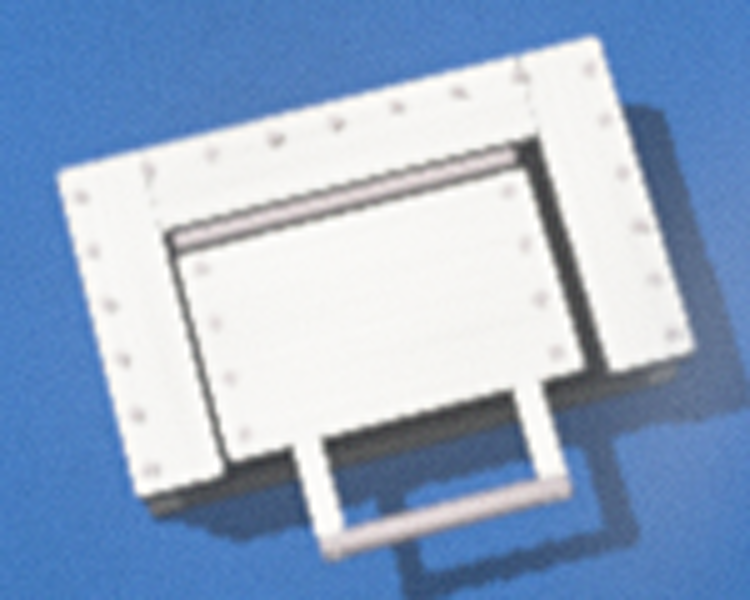

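View pics/zb.png

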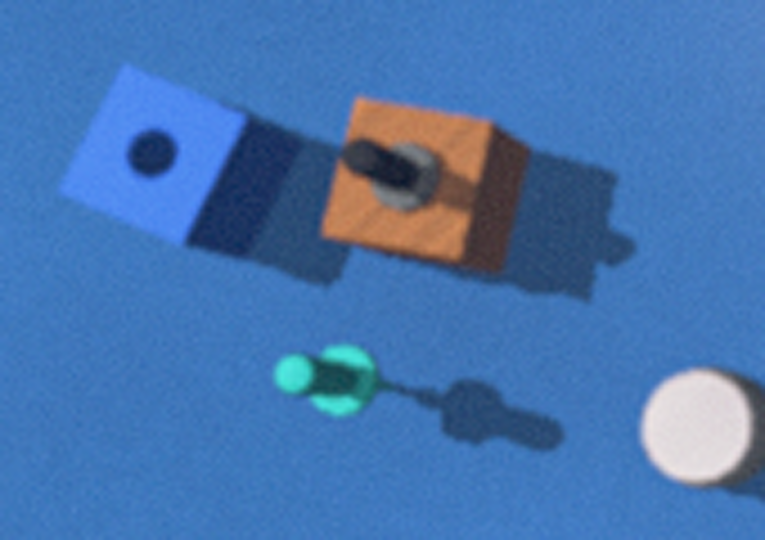

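View pics/zc.png

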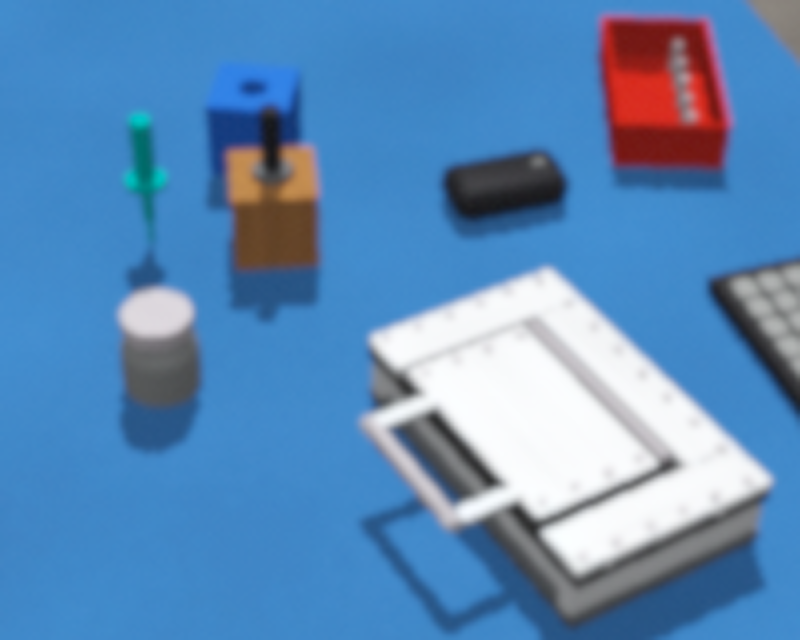

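```bash
python3 - <<'E'
from h import *
Z=np.load("pics/top0.npz");p=Z['p'];D=Z['d']
def cz(x,y,f,x0,y0): return ((np.array([x,y])+.5)/f-.5)+[x0,y0]
pts={k:cz(*v,5,205,110) for k,v in dict(TL=(60,175),TR=(597,38),BR=(692,348),BL=(137,495),barL=(335,545),barR=(560,487),hL=(185,240),hR=(510,157)).items()}
for k,v in pts.items(): print(k,v.round(1),onz('top',v,.06 if k[0] in'TB' else .057)[0].round(4),dep('top',v,D)[0].round(4))
W={k:onz('top',v,.06)[0] for k,v in pts.items()}
print(np.linalg.norm(W['TL']-W['TR']),np.linalg.norm(W['BL']-W['BR']),np.linalg.norm(W['TL']-W['BL']))
v=(W['TR']-W['TL'])+(W['BR']-W['BL']); th=np.arctan2(-v[1],-v[0])-np.pi/2; print('yaw',np.degrees(th))
# intensity
g=cv2.cvtColor(p,cv2.COLOR_RGB2GRAY).astype(np.float32)
y=np.array([-np.sin(th),np.cos(th)]);x=np.array([np.cos(th),np.sin(th)])
c=np.mean([W[k] for k in('TL','TR','BR','BL')],0)[:2]; print('c',c)
# sample grid in jig frame around slot: profile across
for X in np.arange(-.05,.075,.01):
    row=[]
    Y=np.arange(-.11,-.05,.0005)
    P=np.c_[c+np.outer(Y,y)+X*x,np.full(len(Y),.06)]
    uv=proj('top',P).astype(np.float32)
    I=cv2.remap(g,uv[:,0][None],uv[:,1][None],cv2.INTER_CUBIC)[0]
    t=(I.min()+220)/2; dk=np.where(I<150)[0]
    print(f"{X:.3f}",int(I.min()), (Y[dk[0]],Y[dk[-1]]) if len(dk) else None)
for Yc in (-.085,-.08,-.0,.08):
    Xs=np.arange(-.11,.09,.002);P=np.c_[c+np.outer(Xs,x)+Yc*y,np.full(len(Xs),.06)]
    uv=proj('top',P).astype(np.float32); I=cv2.remap(g,uv[:,0][None],uv[:,1][None],cv2.INTER_CUBIC)[0]
    print(Yc,[(round(a*1000),int(i)) for a,i in zip(Xs,I)])
E
```

```text
TL [216.6 144.6] [0.663  0.1959 0.06  ] [0.6634 0.1961 0.0588]
TR [324.  117.2] [ 0.7299 -0.0579  0.06  ] [ 0.7585 -0.0663 -0.0021]
BR [343.  179.2] [ 0.5766 -0.0964  0.06  ] [ 0.5764 -0.0963  0.0608]
BL [232.  208.6] [0.51   0.1575 0.06  ] [0.5106 0.1578 0.0569]
barL [271.6 218.6] [0.4868 0.0682 0.057 ] [0.486  0.0682 0.0617]
barR [316.6 207. ] [ 0.5126 -0.034   0.057 ] [ 0.5114 -0.0334  0.063 ]
hL [241.6 157.6] [0.6315 0.1373 0.057 ] [0.6307 0.1371 0.0595]
hR [306.6 141. ] [ 0.6713 -0.0152  0.057 ] [ 0.6711 -0.0151  0.0575]
0.26247922888401776 0.2624835914828861 0.15774692716023028
yaw 14.740141442840763
c [0.61985425 0.04977224]
-0.050 69 (np.float64(-0.08999999999999998), np.float64(-0.08099999999999997))
-0.040 71 (np.float64(-0.08999999999999998), np.float64(-0.08099999999999997))
-0.030 69 (np.float64(-0.08999999999999998), np.float64(-0.08099999999999997))
-0.020 66 (np.float64(-0.08999999999999998), np.float64(-0.08099999999999997))
-0.010 70 (np.float64(-0.08999999999999998), np.float64(-0.08099999999999997))
0.000 68 (np.float64(-0.08999999999999998), np.float64(-0.0809999
[... 4116 characters left out ...]
-36, 226), (-34, 236), (-32, 244), (-30, 246), (-28, 245), (-26, 244), (-24, 245), (-22, 245), (-20, 244), (-18, 245), (-16, 243), (-14, 239), (-12, 232), (-10, 228), (-8, 232), (-6, 238), (-4, 244), (-2, 246), (0, 245), (2, 245), (4, 245), (6, 245), (8, 247), (10, 248), (12, 244), (14, 235), (16, 226), (18, 228), (20, 236), (22, 248), (24, 238), (26, 185), (28, 141), (30, 162), (32, 205), (34, 214), (36, 181), (38, 148), (40, 189), (42, 241), (44, 248), (46, 247), (48, 246), (50, 244), (52, 243), (54, 244), (56, 243), (58, 242), (60, 243), (62, 244), (64, 244), (66, 244), (68, 245), (70, 245), (72, 245), (74, 245), (76, 248), (78, 243), (80, 215), (82, 163), (84, 125), (86, 116), (88, 120)]
```

```bash
python3 - <<'E'
from h import *
def cz(x,y,f,x0,y0): return ((np.array([x,y])+.5)/f-.5)+[x0,y0]
q=lambda x,y:cz(x,y,4.5,50,180)
C=np.array([onz('top',q(*c),.07)[0] for c in((357,97),(492,122),(463,263),(322,237))]);print(C,C.mean(0))
print([np.linalg.norm(C[i]-C[i-1]).round(4) for i in range(4)], np.degrees(np.arctan2(*(C[0]-C[3])[1::-1])))
print('top',onz('top',q(357,155),.132),'collar',onz('top',q(404,177),.076))
s=lambda x,y:cz(x,y,4,180,110)
print('side handle top',onz('side',s(270,112),.132),'collar',onz('side',s(271,171),.076), tri(q(357,155),s(270,112)))
print('turq',onz('top',q(293,373),.122),onz('top',q(340,380),.063),'jar',onz('top',q(697,427),.07))
B=np.array([onz('top',q(*c),.07)[0] for c in((125,65),(246,115),(184,245),(60,192))]);print('blue',B.round(3))
for nm,uv,z in(('TL',(370,340),.06),('T',(549,267),.06),('R',(770,480),.06),('B',(570,585),.06),('barL',(372,425),.057),('barR',(455,520),.057)): print(nm,onz('side',s(*uv),z).round(4))
Z=np.load("pics/side0.npz");g=cv2.cvtColor(Z['p'],cv2.COLOR_RGB2GRAY).astype(np.float32)
th=np.radians(14.74);y=np.array([-np.sin(th),np.cos(th)]);x=np.array([np.cos(th),np.sin(th)]);c=np.array([0.61985,0.04977])
for X in(-.06,-.03,0,.02):
    Y=np.arange(-.105,-.065,.001);P=np.c_[c+np.outer(Y,y)+X*x,np.full(len(Y),.06)]
    uv=proj('side',P).astype(np.float32); I=cv2.remap(g,uv[:,0][None],uv[:,1][None],cv2.INTER_CUBIC)[0]
    print(X,[(round(a*1000),int(i)) for a,i in zip(Y,I)])
print(proj('top',[[0.16,.6,.23]]))
E
```

```text
[[0.52704472 0.38843978 0.07      ]
 [0.51370039 0.31995005 0.07      ]
 [0.44340886 0.33052565 0.07      ]
 [0.45674726 0.40098038 0.07      ]] [0.4852253  0.35997396 0.07      ]
[np.float64(0.0714), np.float64(0.0698), np.float64(0.0711), np.float64(0.0717)] -10.11477919331887
top [[0.4860474 0.361709  0.132    ]] collar [[0.48529349 0.36001566 0.076     ]]
side handle top [[0.48276061 0.35235277 0.132     ]] collar [[0.48158599 0.35288243 0.076     ]] (array([0.48654118, 0.36518611, 0.12342924]), np.float64(0.002182112858294118))
turq [[0.38752105 0.38828011 0.122     ]] [[0.38737029 0.39011273 0.063     ]] jar [[0.36349054 0.21359225 0.07      ]]
blue [[0.545 0.508 0.07 ]
 [0.518 0.444 0.07 ]
 [0.453 0.469 0.07 ]
 [0.48  0.534 0.07 ]]
TL [[0.5073 0.1505 0.06  ]]
T [[0.6622 0.1962 0.06  ]]
R [[ 0.7273 -0.0595  0.06  ]]
B [[ 0.5652 -0.1107  0.06  ]]
barL [[0.4853 0.0668 0.057 ]]
barR [[ 0.5133 -0.0348  0.057 ]]
-0.06 [(-105, 253), (-104, 253), (-103, 253), (-102, 252), (-101, 251), (-100, 249), (-99, 248), (-98, 244), (-97, 235), (-96, 228), (-95, 219), (-94, 206), (-93, 187), (-92
[... 1119 characters left out ...]
), (-80, 234), (-79, 240), (-78, 243), (-77, 247), (-76, 250), (-75, 251), (-74, 251), (-73, 252), (-72, 252), (-71, 252), (-70, 252), (-69, 252), (-68, 251), (-67, 251), (-66, 251)]
0.02 [(-105, 250), (-104, 250), (-103, 250), (-102, 249), (-101, 247), (-100, 245), (-99, 242), (-98, 238), (-97, 228), (-96, 218), (-95, 207), (-94, 193), (-93, 175), (-92, 153), (-91, 130), (-90, 112), (-89, 97), (-88, 87), (-87, 88), (-86, 99), (-85, 115), (-84, 133), (-83, 152), (-82, 173), (-81, 186), (-80, 196), (-79, 204), (-78, 212), (-77, 218), (-76, 220), (-75, 220), (-74, 219), (-73, 221), (-72, 221), (-71, 219), (-70, 217), (-69, 217), (-68, 219), (-67, 219), (-66, 218)]
[[-44.42097592 395.13007029]]
```

The seam lies at jig y ≈ -0.0865, between edges at -0.0925 and -0.0805, which matches its 12 mm width. The probe stands at about (0.4855, 0.3605). The panel is 100 mm deep at a yaw of 14.7°. These agree with the given sizes, so I'll move now, turning the tool so that its y follows jig x.

```bash
cat >> h.py <<'E'
TH=np.radians(14.74); JX=np.array([np.cos(TH),np.sin(TH),0]);JY=np.array([-np.sin(TH),np.cos(TH),0]);JC=np.array([.61985,.04977,.06])
RT=np.c_[JY,JX,[0,0,-1]]
def to(P,Rt=RT):
    s=r.observe();Rc=R.from_rotvec(s['ee_rot'])
    print('lin',(Rc.inv().apply(np.array(P)-s['position'])/.1).round(4),'ang',((Rc.inv()*R.from_matrix(Rt)).as_rotvec()/np.pi).round(4),'t',s['t'],'pos',s['position'].round(4),'F',s['ft_force'].round(1))
E
python3 -m jog '{"linear":[[-0.5,-0.2,0],[-1,-0.4,0],[-1,-0.4,0],[-1,-0.4,0],[-1,-0.4,0],[-1,-0.4,0]],"angular":[[0,0,0.06],[0,0,0.12],[0,0,0.18],[0,0,0.24],[0,0,0.29],[0,0,0.338]],"gripper":[1,1,1,1,1,1]}' 
python3 -c "
from h import *
to([.4855,.3605,.16])"
```

```text
t: 0.85
position: [0.2425, 0.5412, 0.2306]
ee_rot: [1.925, 2.483, -0.002]
ft_force: [0.2, -0.2, 0.2]
grip_width: 0.0855
lin [-2.3554  1.9038  0.706 ] ang [-0.0003  0.0003 -0.0017] t 0.85 pos [0.2425 0.5412 0.2306] F [ 0.2 -0.2  0.2]
```

```bash
python3 -m jog '{"linear":[[-0.5,0.4,0],[-1,0.8,0],[-1,0.8,0]],"angular":[[0,0,-0.0017],[0,0,-0.0017],[0,0,-0.0017]],"gripper":[1,1,1]}' >/dev/null
python3 -m jog '{"linear":[[-0.5,0.4,0],[-1,0.8,0],[-1,0.8,0]],"angular":[[0,0,0],[0,0,0],[0,0,0]],"gripper":[1,1,1]}' 
python3 -c "
from h import *
to([.4855,.3605,.15])"
```

```text
t: 1.6
position: [0.4504, 0.3877, 0.2307]
ee_rot: [-1.917, -2.489, 0.001]
ft_force: [0.1, 1.6, 0.3]
grip_width: 0.0853
lin [-0.3525  0.2704  0.8074] ang [-0.0002  0.0001  0.0003] t 1.6 pos [0.4504 0.3877 0.2307] F [0.1 1.6 0.3]
```

```bash
python3 -m jog '{"linear":[[-0.352,0.27,0.3],[-0.352,0.27,0.7],[-0.352,0.27,0.7],[-0.352,0.27,0.7]],"angular":[[0,0,0],[0,0,0],[0,0,0],[0,0,0]],"gripper":[1,1,1,1]}' 
python3 -c "
from h import *
to([.4855,.3605,.091])
crop('top','d',60,130,240,265,4.4)
crop('side','e',190,90,310,190,6)"
```

```text
t: 2.1
position: [0.4833, 0.3638, 0.1625]
ee_rot: [1.91, 2.494, 0.002]
ft_force: [0.2, 0.1, 0.5]
grip_width: 0.0854
lin [-0.0374  0.0116  0.7152] ang [ 0.0003 -0.0002  0.0022] t 2.1 pos [0.4833 0.3638 0.1625] F [0.2 0.1 0.5]
```

View pics/d.png

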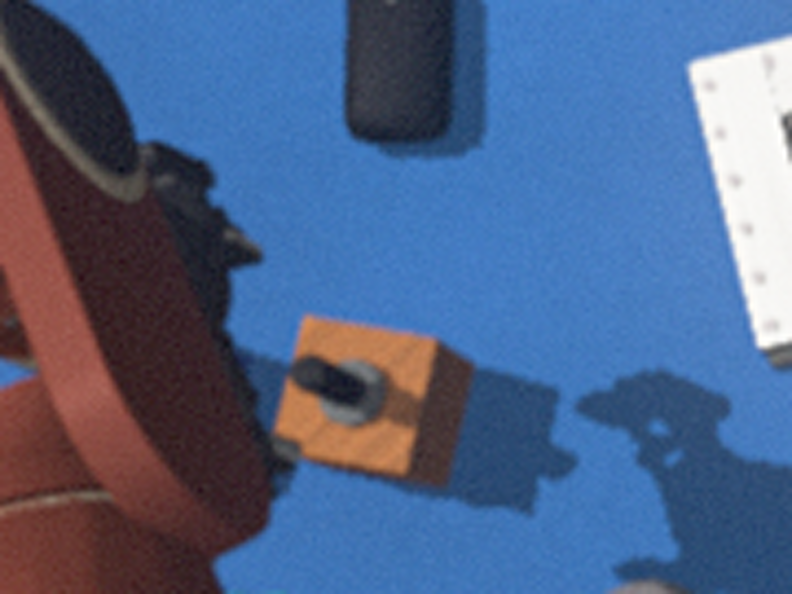

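View pics/e.png

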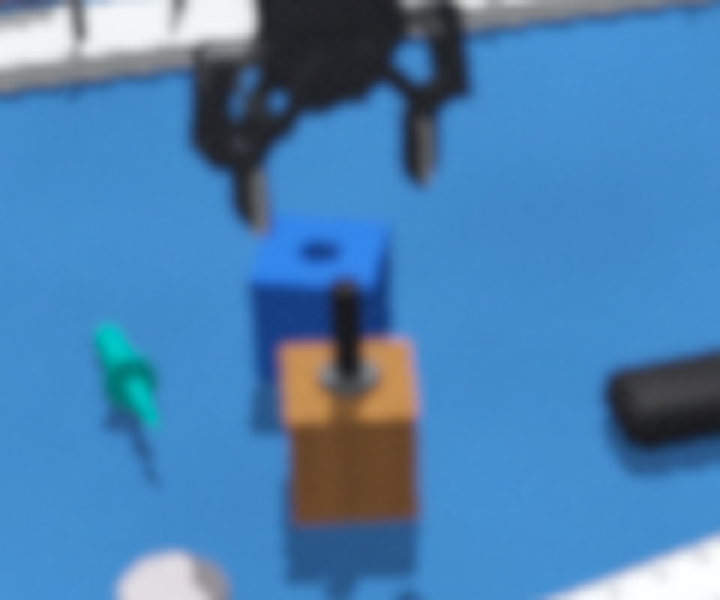

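```bash
python3 -c "
from h import *
s=r.observe()
for n,x0,y0,f in(('top',60,130,4.4),('side',190,90,6)):
  for o in (-.0425,0,.0425): print(n,((proj(n,s['position']+[0,0,.013]+JX*o)-[x0,y0])*f).round(0))
"
```

```text
top [[277. 448.]]
top [[260. 356.]]
top [[242. 266.]]
side [[263. 222.]]
side [[337. 199.]]
side [[410. 177.]]
```

```bash
python3 -c "
from h import *
q=lambda x,y:(np.array([x,y])+.5)/6-.5+[190,90]
C=np.array([onz('side',q(*c),.07)[0] for c in((277,341),(410,339),(420,412),(284,420))]);print(C.round(4),C.mean(0))
print(onz('side',q(345,288),.132))
for P in([.4855,.3605,.132],[.4855,.3605,.076]): print((proj('side',P)-[190,90])*6)
"
```

```text
[[0.4543 0.4039 0.07  ]
 [0.5248 0.3866 0.07  ]
 [0.5133 0.3198 0.07  ]
 [0.4426 0.3319 0.07  ]] [0.48372667 0.36055924 0.07      ]
[[0.48268877 0.35261372 0.132     ]]
[[344.30334403 276.57229703]]
[[348.11933293 365.13148595]]
```

```bash
python3 -m jog '{"linear":[[-0.037,0.012,0.15],[-0.037,0.012,0.3],[-0.037,0.012,0.45],[-0.037,0.012,0.6],[-0.037,0.012,0.715],[-0.037,0.012,0.715],[-0.037,0.012,0.715],[-0.037,0.012,0.715],[-0.037,0.012,0.715],[-0.037,0.012,0.715],[-0.037,0.012,0.715]],"angular":[[0,0,0.002],[0,0,0.002],[0,0,0.002],[0,0,0.002],[0,0,0.002],[0,0,0.002],[0,0,0.002],[0,0,0.002],[0,0,0.002],[0,0,0.002],[0,0,0.002]],"gripper":[1,1,1,1,1,1,0,0,0,0,0]}' 60
python3 -c "
from h import *
to([.4855,.3605,.091])"
```

```text
t: 3.58
position: [0.4863, 0.3594, 0.0904]
ee_rot: [1.919, 2.487, 0.001]
ft_force: [-0.1, 0.4, 2.1]
grip_width: 0.0171
lin [ 0.0129 -0.0044 -0.0064] ang [ 0.0003 -0.0001 -0.0003] t 3.575 pos [0.4863 0.3594 0.0904] F [-0.1  0.4  2.1]
```

```bash
python3 -m jog '{"linear":[[0,0,-0.25],[0,0,-0.5],[0,0,-0.75],[0,0,-1],[0,0,-1],[0,0,-1]],"angular":[[0,0,0],[0,0,0],[0,0,0],[0,0,0],[0,0,0],[0,0,0]],"gripper":[0,0,0,0,0,0]}' 
python3 -c "
from h import *
P=JC+JX*.02-JY*.0865; print(P)
to([P[0],P[1],.19])
crop('side','f',190,60,310,160,6)"
```

```text
t: 4.32
position: [0.4853, 0.3588, 0.1884]
ee_rot: [-1.919, -2.486, 0.003]
ft_force: [-0.7, 1.0, -0.4]
grip_width: 0.0165
[ 0.66120028 -0.02879465  0.06      ]
lin [-4.1955  0.7191 -0.0156] ang [-0.0006  0.0002 -0.0004] t 4.325 pos [0.4853 0.3588 0.1884] F [-0.7  1.  -0.4]
```

View pics/f.png

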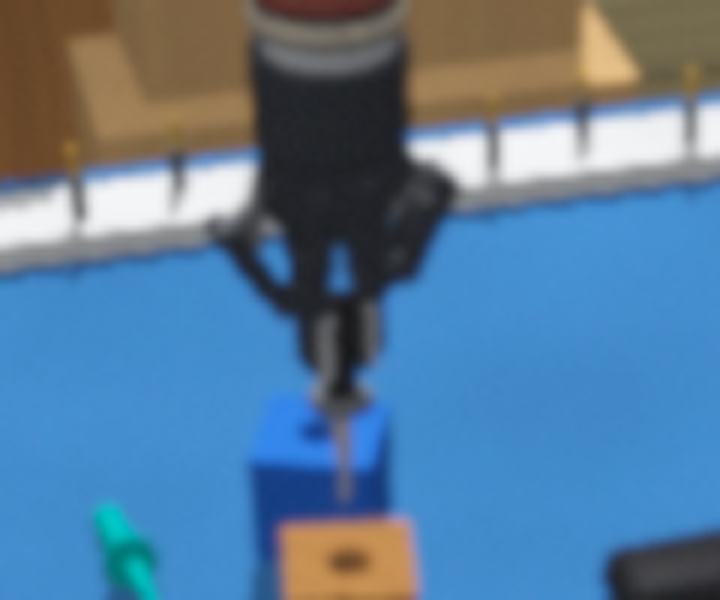

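The probe is held upright, with its tip at about (345,500) in the crop and the empty hole at (348,560). Next I carry it to the seam.

```bash
M='python3 -m jog'
python3 -m jog '{"linear":[[-0.5,0.08,0],[-1,0.17,0],[-1,0.17,0]],"angular":[[0,0,0],[0,0,0],[0,0,0]],"gripper":[0,0,0]}' >/dev/null
python3 -m jog '{"linear":[[-0.5,0.08,0],[-1,0.17,0],[-1,0.17,0]],"angular":[[0,0,0],[0,0,0],[0,0,0]],"gripper":[0,0,0]}' >/dev/null
python3 -m jog '{"linear":[[-0.5,0.08,0],[-1,0.17,0],[-1,0.17,0]],"angular":[[0,0,0],[0,0,0],[0,0,0]],"gripper":[0,0,0]}' >/dev/null
python3 -m jog '{"linear":[[-0.5,0.08,0],[-1,0.17,0],[-1,0.17,0],[-1,0.17,0]],"angular":[[0,0,0],[0,0,0],[0,0,0],[0,0,0]],"gripper":[0,0,0,0]}' 
python3 -c "
from h import *
P=JC+JX*.02-JY*.0865
to([P[0],P[1],.151])"
```

```text
t: 6.0
position: [0.6524, -0.0087, 0.1889]
ee_rot: [-1.917, -2.486, 0.0]
ft_force: [-0.1, 0.0, -0.5]
grip_width: 0.0166
lin [-0.2175  0.0344  0.3786] ang [-0.0004 -0.0005  0.    ] t 6.0 pos [ 0.6524 -0.0087  0.1889] F [-0.1  0.  -0.5]
```

```bash
python3 -m jog '{"linear":[[-0.2175,0.0344,0.1],[-0.2175,0.0344,0.3],[-0.2175,0.0344,0.4],[-0.2175,0.0344,0.4],[-0.2175,0.0344,0.4]],"angular":[[0,0,0],[0,0,0],[0,0,0],[0,0,0],[0,0,0]],"gripper":[0,0,0,0,0]}' 
python3 -c "
from h import *
P=JC+JX*.02-JY*.0865
to([P[0],P[1],.1485])
crop('top','g',250,100,360,200,6)
crop('side','i',265,160,385,260,6)
t=r.observe()['position']-[0,0,.0804]
print('tip',t,(proj('top',t)-[250,100])*6,(proj('side',t)-[265,160])*6)
for X in (.02,-.03): 
  for Y in(-.0925,-.0805):
    Q=JC+JX*X+JY*Y; print(X,Y,(proj('top',Q)-[250,100])*6,(proj('side',Q)-[265,160])*6)
"
```

```text
t: 6.62
position: [0.662, -0.0304, 0.1501]
ee_rot: [1.919, 2.487, 0.0]
ft_force: [-0.4, -0.6, -1.2]
grip_width: 0.0163
lin [ 0.0179 -0.004   0.0159] ang [ 0.0001  0.     -0.0003] t 6.625 pos [ 0.662  -0.0304  0.1501] F [-0.4 -0.6 -1.2]
tip [ 0.66238766 -0.03059173  0.07036506] [[382.63421604 254.739246  ]] [[486.21809268 384.97610547]]
0.02 -0.0925 [[390.3818435  263.52490595]] [[487.69282578 407.32536581]]
0.02 -0.0805 [[360.90146697 271.11793308]] [[471.48417075 391.05653054]]
-0.03 -0.0925 [[426.93517423 381.75098437]] [[397.36285062 447.96474883]]
-0.03 -0.0805 [[397.15838474 389.53435116]] [[381.45188138 431.16476144]]
```

View pics/g.png

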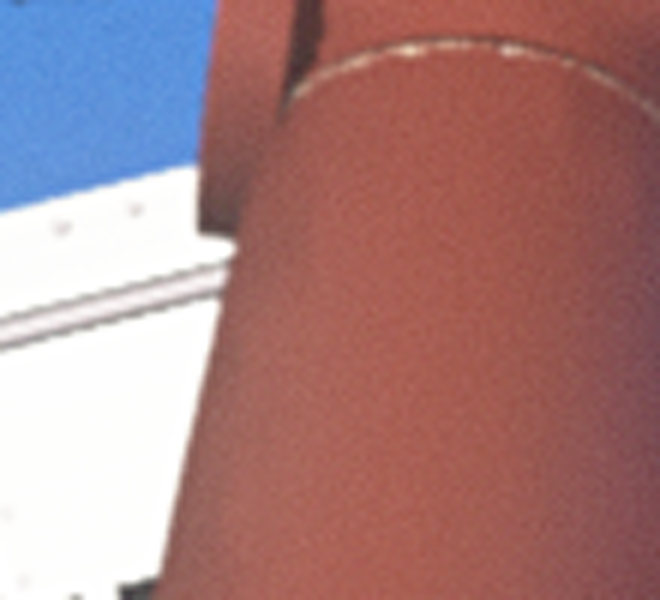

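View pics/i.png

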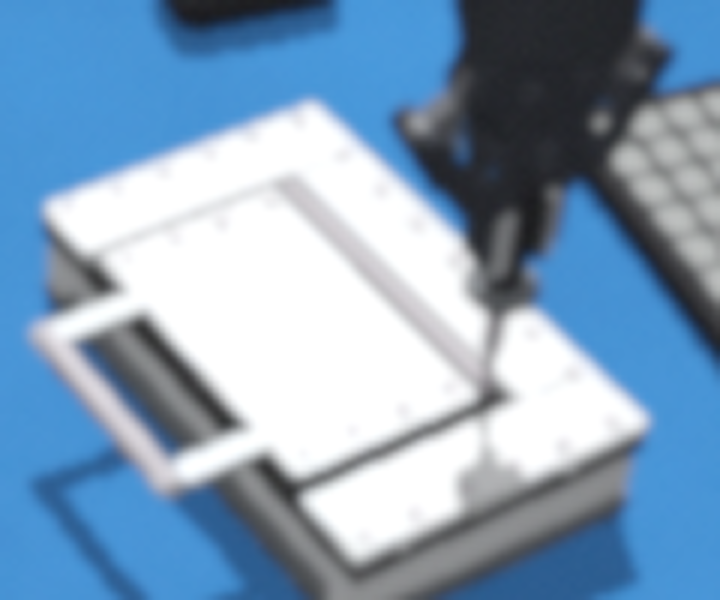

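```bash
python3 -m jog '{"linear":[[0.018,0.03,0],[0.018,0.03,0],[0.018,0.03,0]],"angular":[[0,0,0],[0,0,0],[0,0,0]],"gripper":[0,0,0]}' 
python3 -c "
from h import *
P=JC+JX*.023-JY*.0865
to([P[0],P[1],.134])
t=r.observe()['position']-[0,0,.0804]
print([(proj('side',t+[0,0,h])-[265,160])*6 for h in(0,.063)])
crop('side','j',265,160,385,260,6)
"
```

```text
t: 7.1
position: [0.6645, -0.0281, 0.15]
ee_rot: [1.919, 2.487, 0.0]
ft_force: [-0.3, -0.1, -0.3]
grip_width: 0.0165
lin [ 0.0019 -0.0032  0.1597] ang [ 0.0001  0.     -0.0003] t 7.1 pos [ 0.6645 -0.0281  0.15  ] F [-0.3 -0.1 -0.3]
[array([[488.17325755, 381.65860594]]), array([[505.12228664, 277.66075552]])]
```

View pics/j.png

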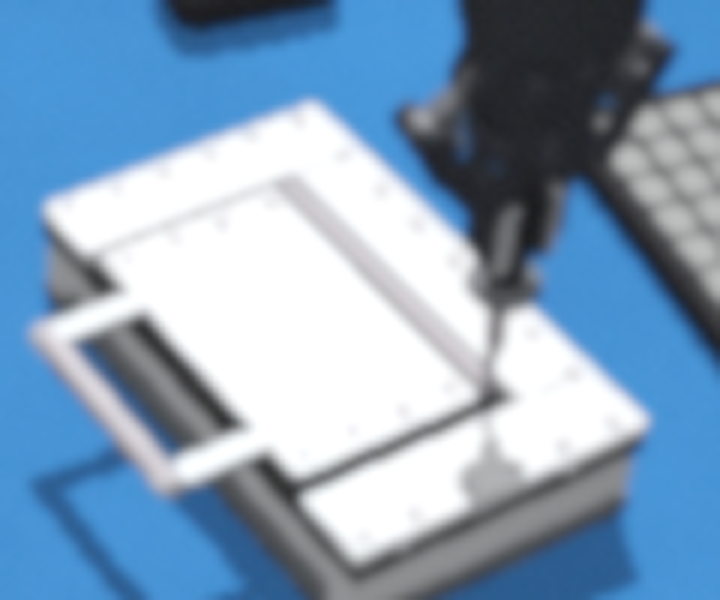

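```bash
python3 -m jog '{"linear":[[0.002,-0.003,0.04],[0.002,-0.003,0.08],[0.002,-0.003,0.12],[0.002,-0.003,0.16],[0.002,-0.003,0.16]],"angular":[[0,0,0],[0,0,0],[0,0,0],[0,0,0],[0,0,0]],"gripper":[0,0,0,0,0]}' 
python3 -c "
from h import *
P=JC+JX*.023-JY*.0865
to([P[0],P[1],.134])
crop('side','k',265,160,385,260,6)
t=r.observe()['position']-[0,0,.0804]
print((proj('side',t)-[265,160])*6)
"
```

```text
t: 7.78
position: [0.6637, -0.028, 0.1331]
ee_rot: [-1.919, -2.486, 0.001]
ft_force: [0.5, -0.4, -0.5]
grip_width: 0.0165
lin [-0.0012  0.0043 -0.0091] ang [-0.0003 -0.0001 -0.0003] t 7.775 pos [ 0.6637 -0.028   0.1331] F [ 0.5 -0.4 -0.5]
[[482.71138704 407.77219071]]
```

View pics/k.png

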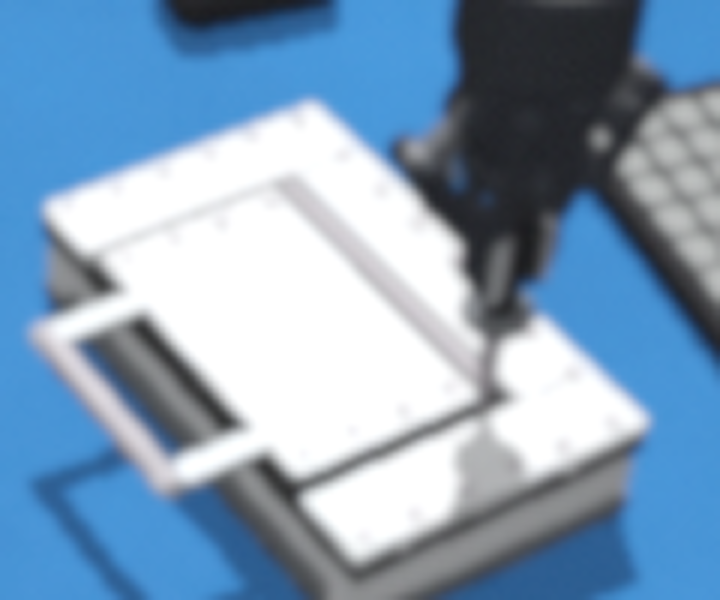

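```bash
python3 -m jog '{"linear":[[-0.001,0.02,-0.007],[-0.001,0.05,-0.007],[-0.001,0.05,-0.007],[-0.001,0.02,-0.007],[-0.001,-0.02,-0.007],[-0.001,-0.06,-0.007],[-0.001,-0.10,-0.007],[-0.001,-0.14,-0.007],[-0.001,-0.18,-0.007],[-0.001,-0.22,-0.007],[-0.001,-0.26,-0.007],[-0.001,-0.30,-0.007],[-0.001,-0.34,-0.007],[-0.001,-0.36,-0.007]],"angular":[[0,0,0],[0,0,0],[0,0,0],[0,0,0],[0,0,0],[0,0,0],[0,0,0],[0,0,0],[0,0,0],[0,0,0],[0,0,0],[0,0,0],[0,0,0],[0,0,0]],"gripper":[0,0,0,0,0,0,0,0,0,0,0,0,0,0]}' 
python3 -c "
from h import *
P=JC-JX*.072-JY*.0865
to([P[0],P[1],.134])
crop('side','l',265,160,385,260,6)
t=r.observe()['position']-[0,0,.0804]
print((proj('side',t)-[265,160])*6)
"
```

```text
t: 9.57
position: [0.629, -0.0374, 0.1345]
ee_rot: [1.92, 2.487, 0.0]
ft_force: [0.2, -0.2, -0.5]
grip_width: 0.0167
lin [ 2.000e-04 -5.866e-01  5.300e-03] ang [ 0.      0.     -0.0004] t 9.575 pos [ 0.629  -0.0374  0.1345] F [ 0.2 -0.2 -0.5]
[[418.34890477 435.35722021]]
```

View pics/l.png

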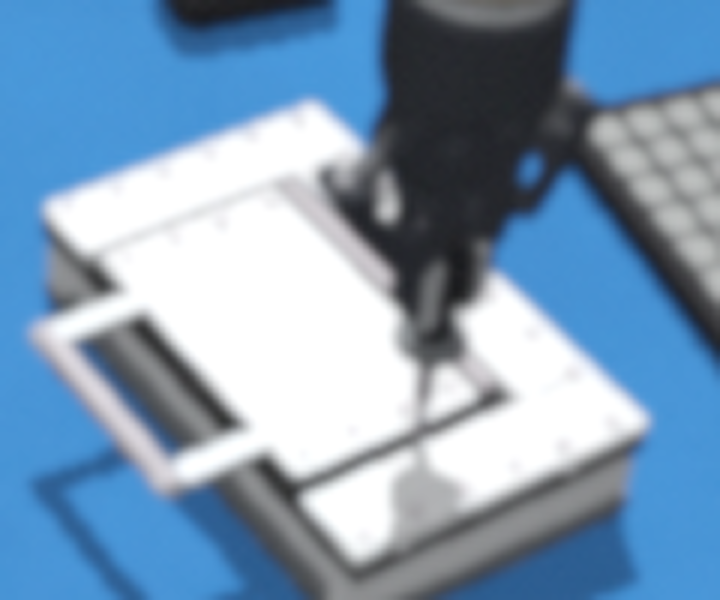

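```bash
python3 -m jog '{"linear":[[0,-0.02,0.005],[0,-0.06,0.005],[0,-0.10,0.005],[0,-0.14,0.005],[0,-0.18,0.005],[0,-0.22,0.005],[0,-0.26,0.005],[0,-0.30,0.005],[0,-0.34,0.005],[0,-0.38,0.005],[0,-0.42,0.005],[0,-0.46,0.005],[0,-0.50,0.005],[0,-0.54,0.005],[0,-0.57,0.005],[0,-0.585,0.005],[0,-0.585,0.005]],"angular":[[0,0,0],[0,0,0],[0,0,0],[0,0,0],[0,0,0],[0,0,0],[0,0,0],[0,0,0],[0,0,0],[0,0,0],[0,0,0],[0,0,0],[0,0,0],[0,0,0],[0,0,0],[0,0,0],[0,0,0]],"gripper":[0,0,0,0,0,0,0,0,0,0,0,0,0,0,0,0,0]}' 
python3 -c "
from h import *
P=JC-JX*.072-JY*.0865
to([P[0],P[1],.134])
crop('side','m',265,160,385,260,6)
t=r.observe()['position']-[0,0,.0804]
print((proj('side',t)-[265,160])*6)
"
```

```text
t: 11.75
position: [0.5726, -0.0521, 0.134]
ee_rot: [1.92, 2.487, -0.0]
ft_force: [0.2, 0.5, -1.6]
grip_width: 0.0162
lin [ 0.0002 -0.0033  0.    ] ang [ 0.      0.     -0.0004] t 11.75 pos [ 0.5726 -0.0521  0.134 ] F [ 0.2  0.5 -1.6]
[[311.07997149 484.21371546]]
```

View pics/m.png

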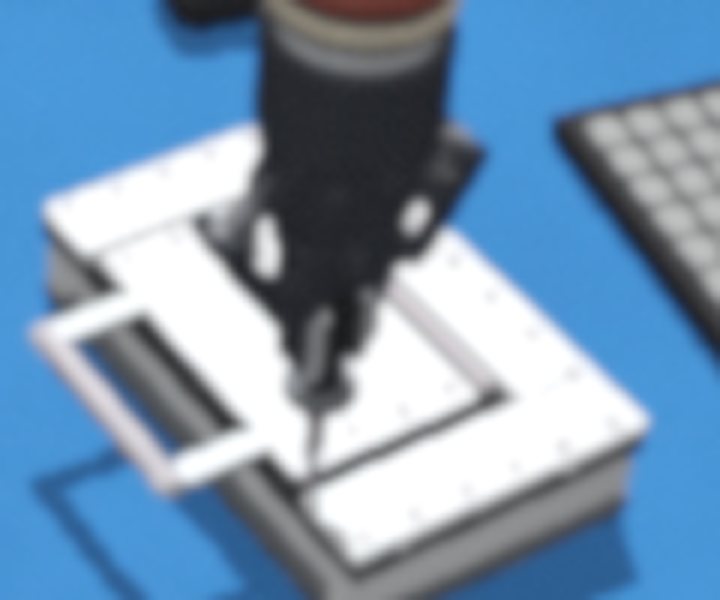

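The tip ran the full slot with no contact force. In this view it is at about (312,478), at the handle end. Next I lift it and take it back to its block.

```bash
python3 -m jog '{"linear":[[0,0,-0.2],[0,0,-0.4],[0,0,-0.6],[0,0,-0.6]],"angular":[[0,0,0],[0,0,0],[0,0,0],[0,0,0]],"gripper":[0,0,0,0]}' >/dev/null
python3 -m jog '{"linear":[[0.5,0.025,0],[1,0.05,0],[1,0.05,0]],"angular":[[0,0,0],[0,0,0],[0,0,0]],"gripper":[0,0,0]}' >/dev/null
python3 -m jog '{"linear":[[0.5,0.025,0],[1,0.05,0],[1,0.05,0]],"angular":[[0,0,0],[0,0,0],[0,0,0]],"gripper":[0,0,0]}' >/dev/null
python3 -m jog '{"linear":[[0.5,0.025,0],[1,0.05,0],[1,0.05,0]],"angular":[[0,0,0],[0,0,0],[0,0,0]],"gripper":[0,0,0]}' >/dev/null
python3 -m jog '{"linear":[[0.5,0.025,0],[1,0.05,0],[1,0.05,0],[1,0.05,0]],"angular":[[0,0,0],[0,0,0],[0,0,0],[0,0,0]],"gripper":[0,0,0,0]}'
python3 -c "
from h import *
to([.4858,.3600,.1845])"
```

```text
t: 13.92
position: [0.4914, 0.3381, 0.1936]
ee_rot: [1.921, 2.485, -0.002]
ft_force: [-0.2, -0.7, -1.2]
grip_width: 0.0165
lin [0.2258 0.0007 0.091 ] ang [-0.0002  0.0004 -0.0008] t 13.925 pos [0.4914 0.3381 0.1936] F [-0.2 -0.7 -1.2]
```

```bash
python3 -m jog '{"linear":[[0.11,0,0],[0.224,0,0],[0.224,0,0.06],[0.224,0,0.09],[0.224,0,0.09],[0.224,0,0.09]],"angular":[[0,0,0],[0,0,0],[0,0,0],[0,0,0],[0,0,0],[0,0,0]],"gripper":[0,0,0,0,0,0]}'
python3 -c "
from h import *
to([.4858,.3600,.0904])
crop('top','n',60,130,240,265,4.4)
crop('side','o',190,90,310,190,6)
t=r.observe()['position']-[0,0,.0804]
print((proj('side',t)-[190,90])*6,(proj('top',t)-[60,130])*4.4)
print((proj('side',[.4858,.36,.07])-[190,90])*6,(proj('top',[.4858,.36,.07])-[60,130])*4.4)
"
```

```text
t: 14.68
position: [0.485, 0.3614, 0.185]
ee_rot: [1.92, 2.487, -0.0]
ft_force: [0.0, -0.2, -0.3]
grip_width: 0.0163
lin [-0.0159  0.0043  0.946 ] ang [ 0.      0.     -0.0004] t 14.675 pos [0.485  0.3614 0.185 ] F [ 0.  -0.2 -0.3]
[[344.97441035 319.16976365]] [[325.01921027 381.85204918]]
[[349.27614182 374.77920383]] [[353.63069092 392.35178394]]
```

View pics/n.png

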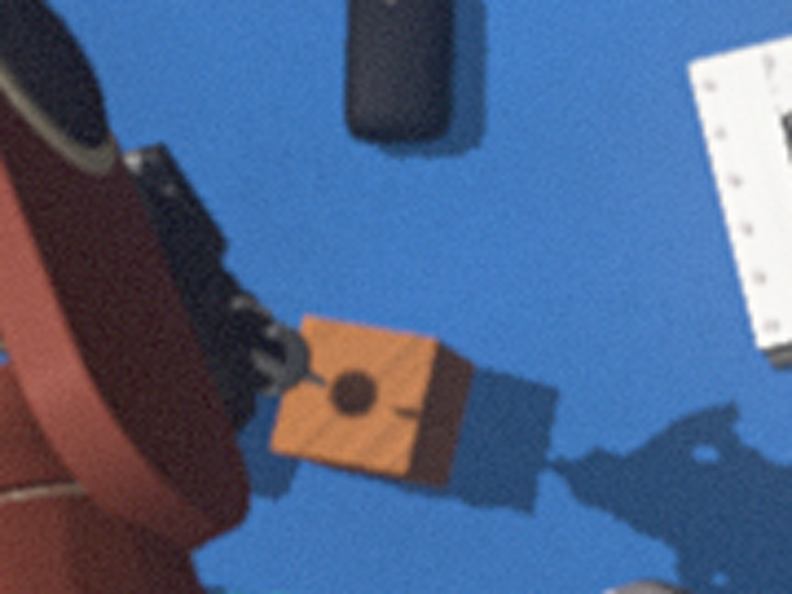

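View pics/o.png

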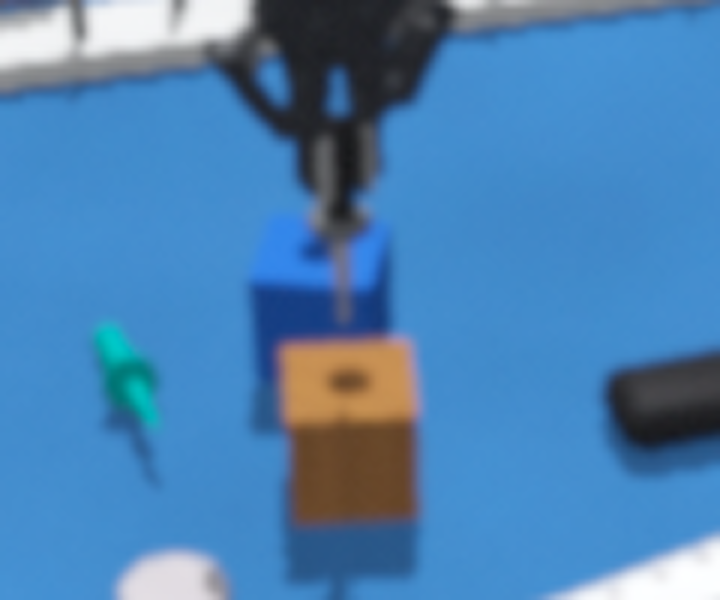

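```bash
python3 -m jog '{"linear":[[-0.016,0.004,0.05],[-0.016,0.004,0.2],[-0.016,0.004,0.4],[-0.016,0.004,0.6],[-0.016,0.004,0.8],[-0.016,0.004,0.9],[-0.016,0.004,0.938],[-0.016,0.004,0.938]],"angular":[[0,0,0],[0,0,0],[0,0,0],[0,0,0],[0,0,0],[0,0,0],[0,0,0],[0,0,0]],"gripper":[0,0,0,0,0,0,0,0]}'
python3 -c "
from h import *
to([.4858,.3600,.0904])"
```

```text
t: 15.78
position: [0.4862, 0.3603, 0.0917]
ee_rot: [1.919, 2.487, 0.002]
ft_force: [-0.6, 0.2, -0.2]
grip_width: 0.0164
lin [-0.0025 -0.0044  0.0128] ang [ 0.0004 -0.0001 -0.0003] t 15.775 pos [0.4862 0.3603 0.0917] F [-0.6  0.2 -0.2]
```

```bash
python3 -m jog '{"linear":[[0,0,0.008],[0,0,0.008],[0,0,0.008],[0,0,0.008],[0,0,0.008],[0,0,0.008],[0,0,0.008],[0,0,-0.3],[0,0,-0.7],[0,0,-1],[0,0,-1],[0,0,-1]],"angular":[[0,0,0],[0,0,0],[0,0,0],[0,0,0],[0,0,0],[0,0,0],[0,0,0],[0,0,0],[0,0,0],[0,0,0],[0,0,0],[0,0,0]],"gripper":[0,0,0.2,0.4,0.7,1,1,1,1,1,1,1]}'
python3 -c "
from h import *
crop('top','q',60,130,240,265,4.4)
crop('side','p',190,90,310,190,6)
print((proj('side',[.4858,.36,.132])-[190,90])*6,(proj('top',[.4858,.36,.132])-[60,130])*4.4)
"
```

```text
t: 17.27
position: [0.4852, 0.3598, 0.1899]
ee_rot: [-1.919, -2.487, 0.003]
ft_force: [-0.8, 0.7, -0.8]
grip_width: 0.0854
[[345.08449391 277.00139683]] [[306.93346295 370.33290174]]
```

View pics/q.png

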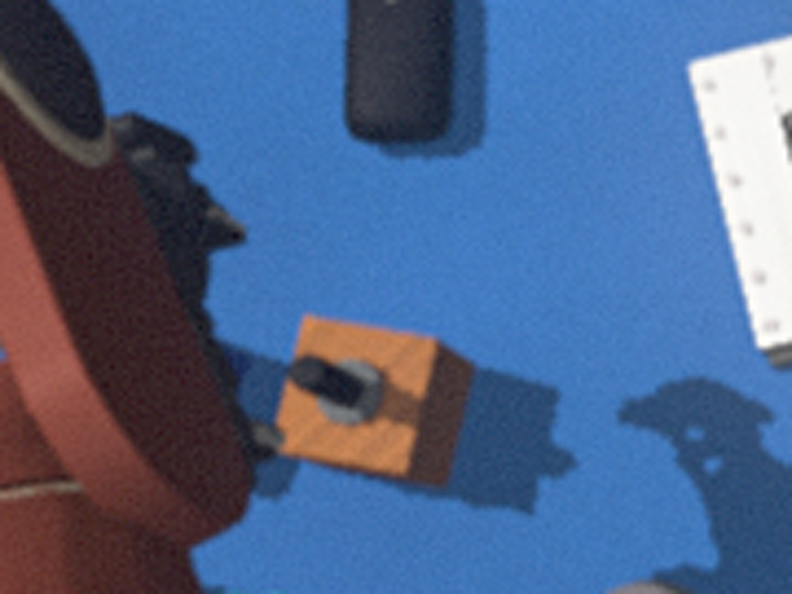

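View pics/p.png

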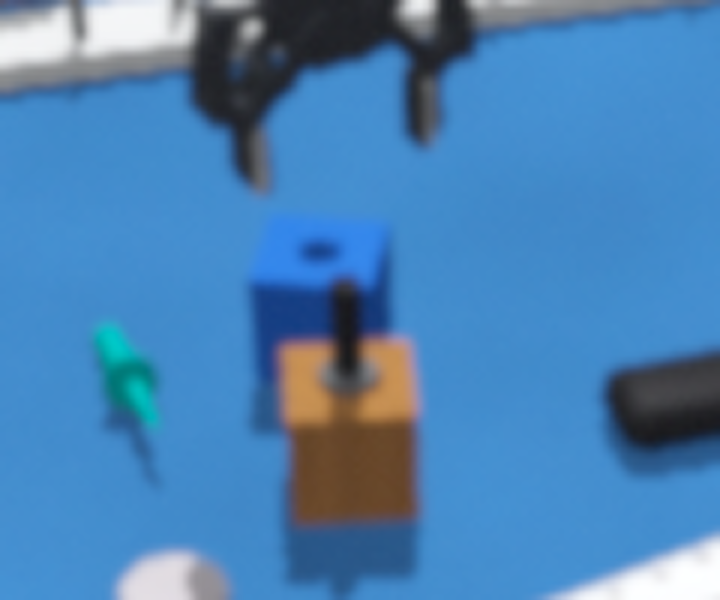

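The probe hangs in its block again, upright, with its collar flat on top (side crop: collar at (350,378)). Next is the bar, whose middle is about (0.4997, 0.0171, 0.057).

```bash
python3 -m jog '{"linear":[[-0.5,-0.1,0],[-1,-0.2,0],[-1,-0.2,0]],"angular":[[0,0,0],[0,0,0],[0,0,0]],"gripper":[0.6,0.42,0.42]}' >/dev/null
python3 -m jog '{"linear":[[-0.5,-0.12,0],[-1,-0.25,0],[-1,-0.25,0]],"angular":[[0,0,0],[0,0,0],[0,0,0]],"gripper":[0.42,0.42,0.42]}' >/dev/null
python3 -m jog '{"linear":[[-0.5,-0.12,0],[-1,-0.25,0],[-1,-0.25,0],[-1,-0.25,0],[-1,-0.25,0]],"angular":[[0,0,0],[0,0,0],[0,0,0],[0,0,0],[0,0,0]],"gripper":[0.42,0.42,0.42,0.42,0.42]}' 
python3 -c "
from h import *
to([.4997,.0171,.10])"
```

```text
t: 18.75
position: [0.494, 0.0537, 0.1909]
ee_rot: [-1.916, -2.488, 0.0]
ft_force: [-0.7, -0.3, -0.4]
grip_width: 0.0359
lin [-0.3689 -0.0374  0.9087] ang [-0.0002 -0.0002  0.0004] t 18.75 pos [0.494  0.0537 0.1909] F [-0.7 -0.3 -0.4]
```

```bash
python3 -m jog '{"linear":[[-0.369,-0.037,0.2],[-0.369,-0.037,0.6],[-0.369,-0.037,0.9],[-0.369,-0.037,0.9],[-0.369,-0.037,0.9]],"angular":[[0,0,0],[0,0,0],[0,0,0],[0,0,0],[0,0,0]],"gripper":[0.42,0.42,0.42,0.42,0.42]}' 
python3 -c "
from h import *
to([.4997,.0171,.0383])
crop('top','r',215,110,365,230,5)
crop('side','s',240,160,360,260,6)
t=r.observe()['position']
for z in (0,):
  for o in(-.018,.018): print((proj('side',t+JX*o)-[240,160])*6)
for P in ([.4868,.0682,.057],[.5126,-.034,.057],[.4997,.0171,.057]): print((proj('side',P)-[240,160])*6)
"
```

```text
t: 19.38
position: [0.5007, 0.0162, 0.1025]
ee_rot: [1.917, 2.487, 0.002]
ft_force: [-0.2, -0.5, 0.5]
grip_width: 0.036
lin [ 0.0115 -0.0084  0.642 ] ang [0.0005 0.0002 0.0001] t 19.375 pos [0.5007 0.0162 0.1025] F [-0.2 -0.5  0.5]
[[227.18495427 343.5263429 ]]
[[297.39159689 314.9752821 ]]
[[198.03293328 332.59818938]]
[[318.151192   476.82547662]]
[[256.41863132 402.70597845]]
```

View pics/s.png

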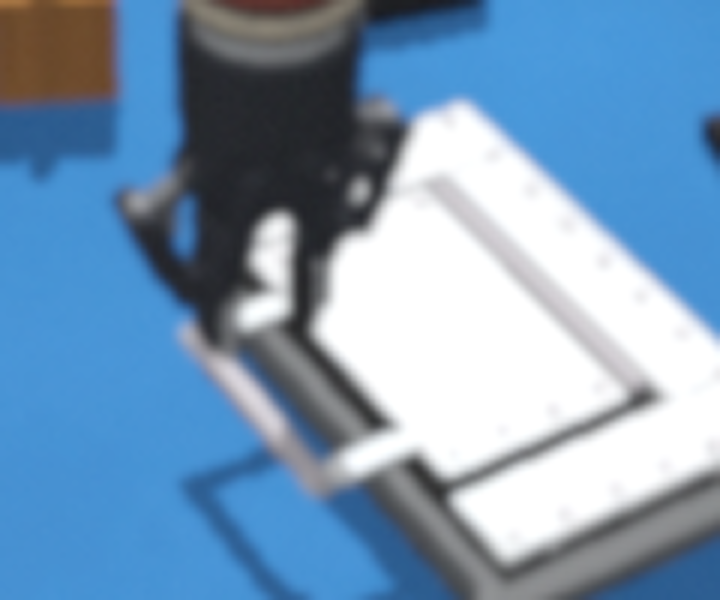

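View pics/r.png

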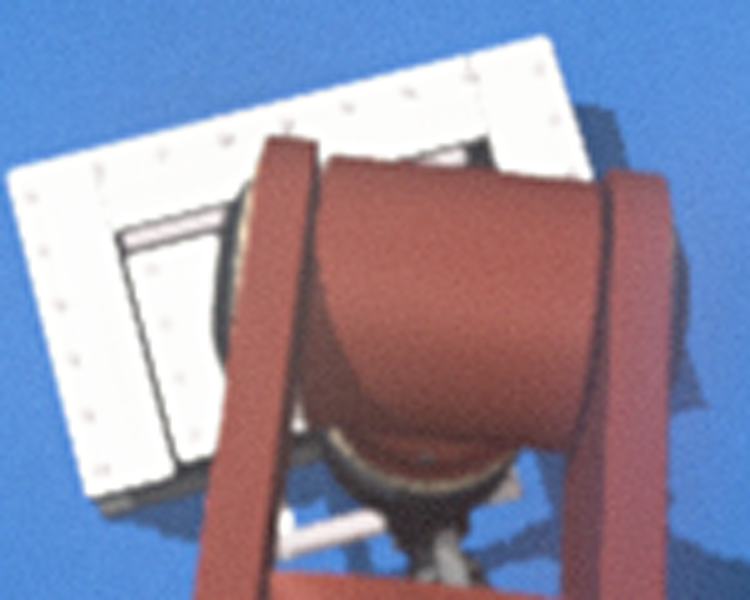

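```bash
python3 -m jog '{"linear":[[0.011,-0.008,0.1],[0.011,-0.008,0.25],[0.011,-0.008,0.4],[0.011,-0.008,0.55],[0.011,-0.008,0.64],[0.011,-0.008,0.64],[0.011,-0.008,0.64]],"angular":[[0,0,0],[0,0,0],[0,0,0],[0,0,0],[0,0,0],[0,0,0],[0,0,0]],"gripper":[0.42,0.42,0.42,0.42,0.42,0.42,0.42]}' 
python3 -c "
from h import *
to([.4997,.0171,.0383])
crop('side','t',240,160,360,260,6)
"
```

```text
t: 20.35
position: [0.4992, 0.0163, 0.0376]
ee_rot: [1.919, 2.486, 0.001]
ft_force: [0.9, -0.3, 0.0]
grip_width: 0.0355
lin [ 0.0062  0.0067 -0.0068] ang [ 0.0002  0.0001 -0.0003] t 20.35 pos [0.4992 0.0163 0.0376] F [ 0.9 -0.3  0. ]
```

View pics/t.png

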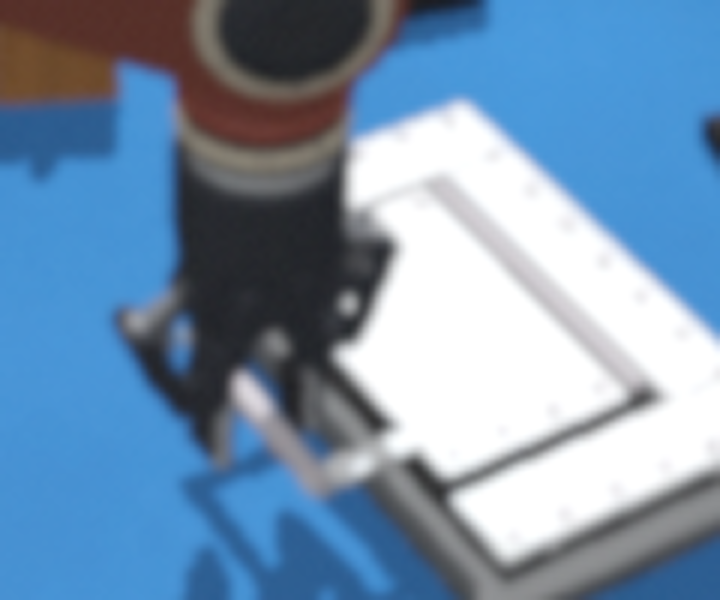

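The bar lies between the fingers, so I close on it.

```bash
python3 -m jog '{"linear":[[0.006,0.006,-0.007],[0.006,0.006,-0.007],[0.006,0.006,-0.007],[0.006,0.006,-0.007],[0.006,0.006,-0.007]],"angular":[[0,0,0],[0,0,0],[0,0,0],[0,0,0],[0,0,0]],"gripper":[0.3,0.2,0,0,0]}' 40
python3 -c "
from h import *
to([.4997,.0171,.0383]); print(r.observe()['ft_torque'])
"
```

```text
t: 21.02
position: [0.4991, 0.017, 0.0384]
ee_rot: [-1.919, -2.487, 0.001]
ft_force: [-3.7, -1.1, 5.3]
grip_width: 0.0102
lin [-0.001   0.006   0.0011] ang [-0.0002  0.     -0.0003] t 21.025 pos [0.4991 0.017  0.0384] F [-3.7 -1.1  5.3]
[-0.09030806  0.61682287  0.01997345]
```

```bash
python3 -m jog '{"linear":[[0,0,-0.03],[0.0,0.002,-0.068],[0,0.006,-0.135],[0,0.013,-0.202],[0,0.024,-0.269],[0,0.037,-0.336],[0,0.053,-0.401],[0,0.072,-0.466],[0,0.094,-0.530],[0,0.118,-0.593],[0,0.145,-0.655],[0,0.175,-0.716],[0,0.208,-0.775],[0,0.208,-0.775]],"angular":[[0,0,0],[0,0,0],[0,0,0],[0,0,0],[0,0,0],[0,0,0],[0,0,0],[0,0,0],[0,0,0],[0,0,0],[0,0,0],[0,0,0],[0,0,0],[0,0,0]],"gripper":[0,0,0,0,0,0,0,0,0,0,0,0,0,0]}' 60
python3 -c "
from h import *
s=r.observe();d=s['position']-[.4991,.017,.0384];print(d@JX,d@JY,d[2],s['ft_force'])
a=.155-d@JX;b=d[2];print('ang',np.degrees(np.arctan2(b,a)),'rad',np.hypot(a,b))
crop('side','u',220,120,370,250,5)
"
```

```text
t: 22.78
position: [0.5175, 0.0219, 0.1156]
ee_rot: [-1.917, -2.484, 0.007]
ft_force: [-8.2, -4.8, -0.7]
grip_width: 0.0097
0.019009742475970398 6.83367961144029e-05 0.0771895028879655 [-8.19991342 -4.80064387 -0.70148899]
ang 29.5797006970293 rad 0.15636997633031452
```

View pics/u.png

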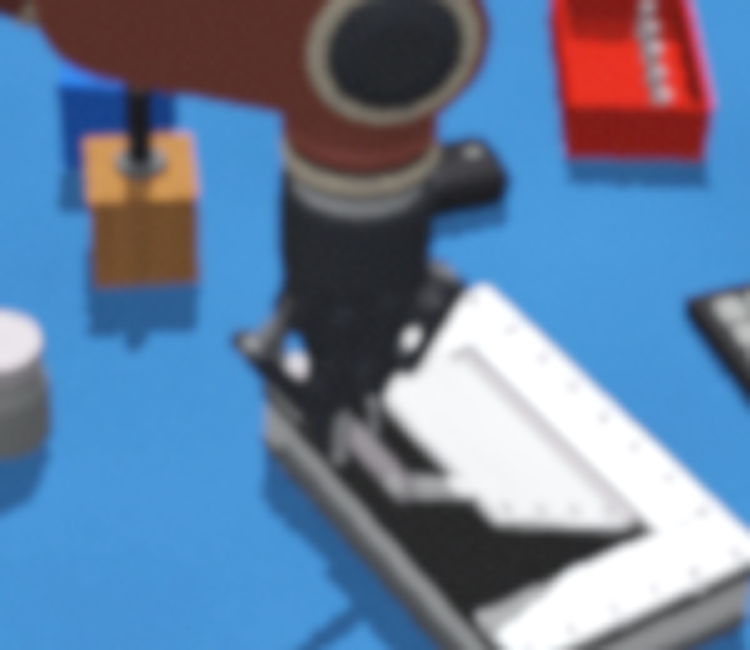

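```bash
python3 -m jog '{"linear":[[0,0.014,-0.029],[0.0,0.031,-0.058],[0,0.067,-0.114],[0,0.107,-0.169],[0,0.149,-0.221],[0,0.194,-0.272],[0,0.240,-0.321],[0,0.289,-0.368],[0,0.340,-0.412],[0,0.393,-0.455],[0,0.447,-0.495],[0,0.504,-0.532],[0,0.561,-0.567],[0,0.561,-0.567]],"angular":[[0,0,0],[0,0,0],[0,0,0],[0,0,0],[0,0,0],[0,0,0],[0,0,0],[0,0,0],[0,0,0],[0,0,0],[0,0,0],[0,0,0],[0,0,0],[0,0,0]],"gripper":[0,0,0,0,0,0,0,0,0,0,0,0,0,0]}'
python3 -c "
from h import *
s=r.observe();d=s['position']-[.4991,.017,.0384];print(d@JX,d@JY,d[2],s['ft_force'],s['ft_force']@JX)
a=.155-d@JX;b=d[2];print('ang',np.degrees(np.arctan2(b,a)),'rad',np.hypot(a,b))
crop('side','v',220,100,370,230,5)
"
```

```text
t: 24.58
position: [0.5737, 0.0365, 0.178]
ee_rot: [1.919, 2.487, -0.001]
ft_force: [-13.9, -3.3, 17.1]
grip_width: 0.0095
0.07714719155507875 -0.00010802065243108229 0.1395733477348058 [-13.88378397  -3.31048727  17.13814793] -14.269171398529238
ang 60.84759912480301 rad 0.1598179563774441
```

View pics/v.png

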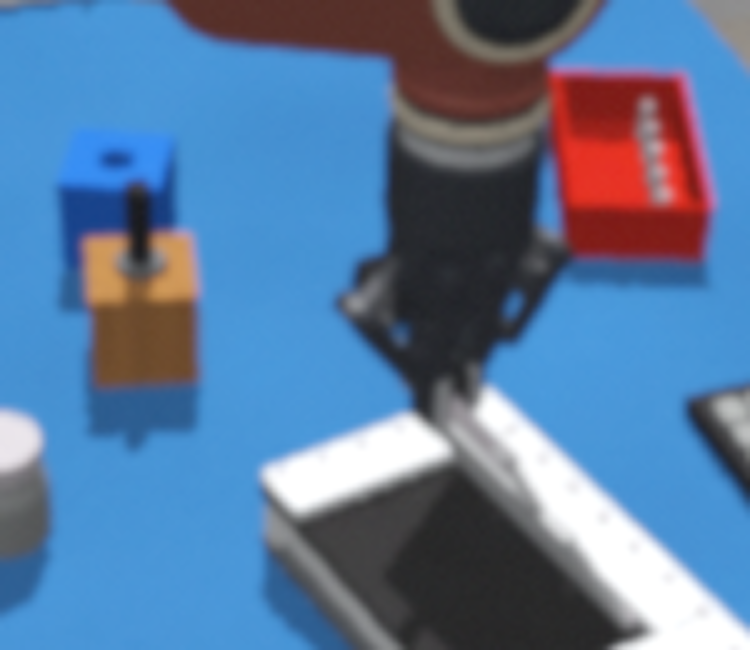

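```bash
python3 -m jog '{"linear":[[0,0.01,-0.03],[0.0,0.03,-0.065],[0,0.059,-0.088],[0,0.120,-0.117],[0,0.182,-0.145],[0,0.245,-0.169],[0,0.309,-0.191],[0,0.374,-0.210],[0,0.440,-0.226],[0,0.506,-0.239],[0,0.506,-0.239]],"angular":[[0,0,0],[0,0,0],[0,0,0],[0,0,0],[0,0,0],[0,0,0],[0,0,0],[0,0,0],[0,0,0],[0,0,0],[0,0,0]],"gripper":[0,0,0,0,0,0,0,0,0,0,0]}'
python3 -c "
from h import *
s=r.observe();d=s['position']-[.4991,.017,.0384];print(d@JX,d@JY,d[2],s['ft_force'],s['ft_force']@JX)
print('ang',np.degrees(np.arccos((.155-d@JX)/.155)))
crop('side','w',240,80,390,210,5)
"
```

```text
t: 26.0
position: [0.6245, 0.0498, 0.1991]
ee_rot: [1.917, 2.485, 0.005]
ft_force: [-3.1, -1.8, 5.8]
grip_width: 0.0095
0.12963926638338774 -0.00016416903870172743 0.16074683007598356 [-3.06000536 -1.75214742  5.8116615 ] -3.4051060983211547
ang 80.58306044021735
```

View pics/w.png

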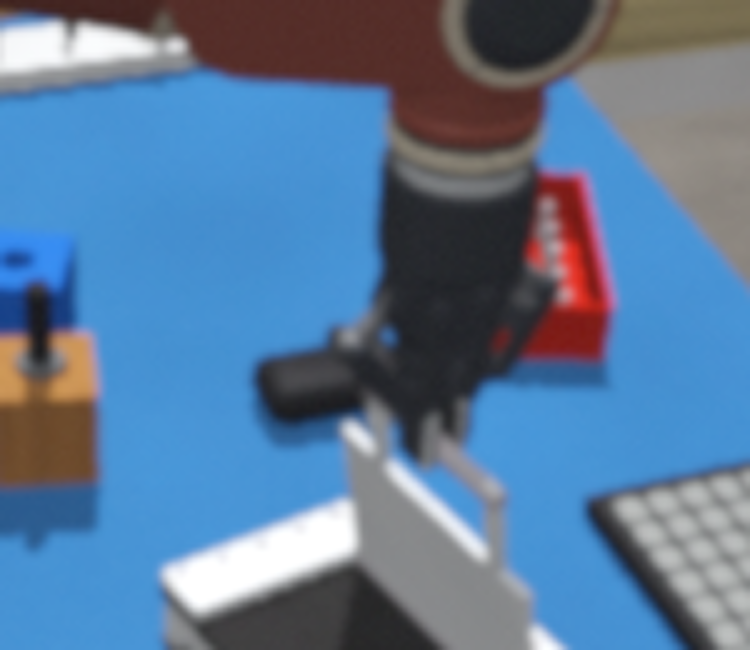

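```bash
python3 -m jog '{"linear":[[0,0.04,-0.006],[0.0,0.08,-0.01],[0,0.12,-0.014],[0,0.16,-0.017],[0,0.20,-0.019],[0,0.23,-0.02],[0,0.25,-0.02],[0,0.25,-0.02],[0,0.25,-0.02]],"angular":[[0,0,0],[0,0,0],[0,0,0],[0,0,0],[0,0,0],[0,0,0],[0,0,0],[0,0,0],[0,0,0]],"gripper":[0,0,0,0,0,0,0,0,0]}'
python3 -c "
from h import *
s=r.observe();d=s['position']-[.4991,.017,.0384];print(d@JX,d@JY,d[2],s['ft_force'],s['ft_force']@JX)
print('ang',np.degrees(np.arccos((.155-d@JX)/.155)))
crop('side','x',240,80,390,210,5)
crop('top','y',205,90,355,220,5)
"
```

```text
t: 27.18
position: [0.6486, 0.0561, 0.2001]
ee_rot: [1.917, 2.484, 0.006]
ft_force: [0.2, -1.2, 5.9]
grip_width: 0.0095
0.15449596761274156 -0.00019452899769758798 0.16171843917413392 [ 0.17755744 -1.15451463  5.87574823] -0.12203271873877465
ang 89.81368400371603
```

View pics/x.png

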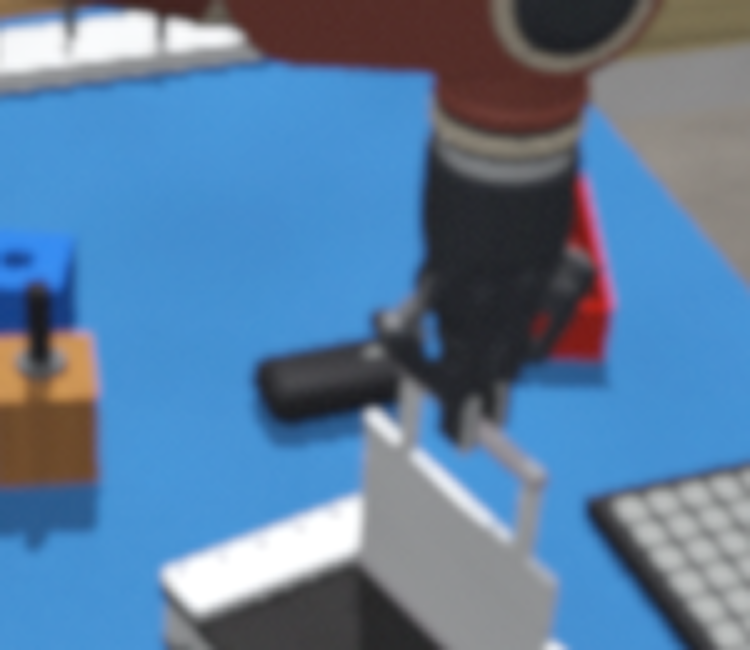

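View pics/y.png

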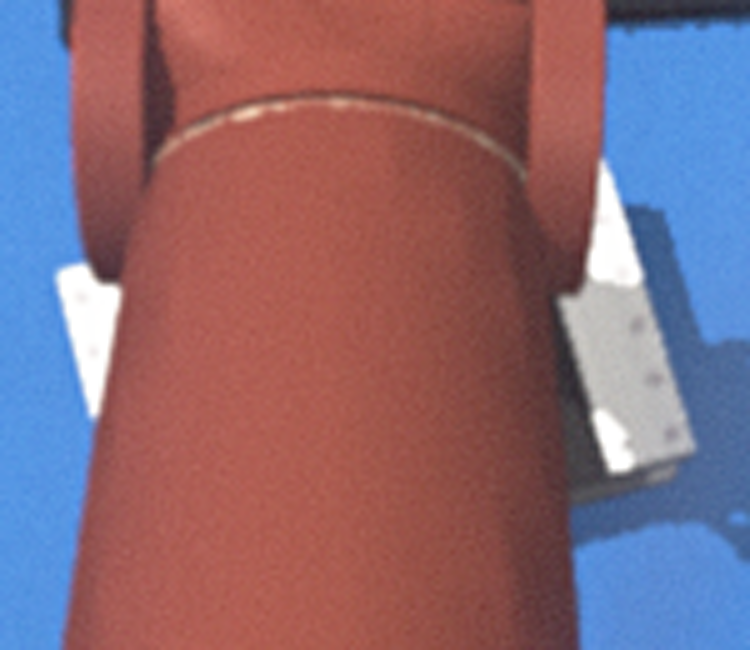

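```bash
python3 -c "
from h import *
E=np.array([.5126,-.034,.057]);H=E+JX*.155
print('closed pred',(proj('side',E)-[240,80])*5)
for a in(80,85,90,95):
  t=np.radians(a);print(a,(proj('side',H-JX*.155*np.cos(t)+np.array([0,0,.155*np.sin(t)]))-[240,80])*5)
s=r.observe();print(s['qd'].round(3),s['t'],s['ft_force'])
"
```

```text
closed pred [[265.12599333 797.35456385]]
80 [[491.75505848 492.7811015 ]]
85 [[513.58684853 481.63490688]]
90 [[535.14420698 472.34897933]]
95 [[556.22036273 464.98914625]]
[ 0.    -0.002  0.    -0.001 -0.001  0.   ] 27.275 [-0.03920715 -1.89465831  4.90921356]
```

```bash
python3 -c "
from plant import r,finish_job
s=r.observe();print(s['t'],s['position'],s['grip_width']);print(finish_job())"
```

```text
27.275 [0.64857244 0.05611765 0.20013003] 0.009691391037113618
the job is handed in; nothing more can be done
None
```

I ran the probe along the whole seam, hung it back in its block, then swung the panel upright. I handed the job in at about 27 s with the gripper still holding the bar.

**Seam:** I ran the tip along the seam's centre line at about 3 cm/s. It went from behind the panel's hinge-side edge to about 3 mm short of its handle-side edge. By calculation the tip was about 6 mm below the skin, and force readings at the stops stayed under 2 N.

**Probe:** The last pictures from both cameras show it upright in its timber block with the collar flat on top.

**Panel:** The gripper has moved the bar to 89.8°, and the side picture gives about 90°. The push across the hinge is near zero, as it should be at balance. There is no sign of it tipping over, and the arm is still.

**What disagreed or was not checked:**
- **Bar in the fingers:** In the swing the bar appears to have rolled about 6 mm toward the fingertips. The wrist force rose to about 22 N near 60°. I raised the path to ease it, and about 6 N upward remained at the end.
- **Seam view:** The arm hid the seam from the top camera during the run. The tip's place in the slot was checked only by the side camera and the arm's own position.
- **Turquoise probe:** It was upright at the start and leaning in the next picture, at 2.1 s. The gripper was about 0.1 m away by then, and no contact force showed.
- **Bystanders:** I did not touch them, and the jar showed no change in later pictures. I did not look again at the screwdriver or the loose block at the end.

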